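# Set the photometer's wavelength dial to the marker and take the blank

## Robot

A 6-joint arm with a two-finger parallel gripper is mounted at the origin on the work surface. World frame = base frame: x ahead of the robot, y to its left, z up, the work surface at z = 0. Lengths are in mm, angles in rad, forces in N, time in s.
With the tool pointing down it reaches from about 300 to 775 mm from the base axis. Payload 14.6 kg.
Tool frame: the origin (TCP) lies between the finger pads; the fingertips stand ctrl.tip_extent ahead of it and the grasp point (between the pads) is the TCP (ctrl.tip_extent is the distance from the TCP to the fingertips, in mm); z points along the fingers, y is the direction in which the jaws open and shut (so a half turn about z gives the same grasp; the last joint's range is limited). The gripper opens to 85 mm and grips with 20 to 120 N. Pads are 22 mm wide; open, the fingers measure 114 mm over their backs; the gripper's body (76 mm by 85 mm) begins 54 mm behind the grasp point. The pads swing forward as they close: fully open they stand 13 mm farther back than shut.
Start: joints at [-0.067, 0.3, 1.521, -0, 1.321, -0.067], TCP at [549.991, -0.002, 250.281] pointing down, gripper open.
Joint ranges: [-3.03, 3.03], [-0.79, 2.21], [0.23, 2.52], [-1.04, 4.18], [0, 3.07], [-2.55, 2.55]. Speed limits (rad/s): [2.22, 2.22, 2.57, 3.14, 3.14, 3.14].

## Interface

Orientations are given as a unit quaternion [x, y, z, w].
In Python, from workcell import ctrl gives the robot as it stands. Calls block until the motion is done:
- ctrl.goto(position, orientation): joint-space move of the TCP to a pose.
- ctrl.line_to(position, ori=None, speed=150, contact_N=None): straight line of the TCP; ori=None keeps the orientation; speed is the mean speed in mm/s. With contact_N (N) it stops when the force on the tool has changed by that much, and returns True; else False.
- ctrl.move_j(angles): joint-space move.
- ctrl.release() and ctrl.clamp(grip_force=None): open the fingers fully, or close them until they stop; grip_force is the grip in N (None keeps the last).
- ctrl.hold(seconds).
- ctrl.ik(position, orientation): joint angles nearest the present ones, or None.
- ctrl.read_camera(name): name is "scene" or "side" or "wrist"; returns a dict with "frame" (400x640x3 uint8, blue, green, red), "fx", "fy", "cx", "cy" (pixels), "R" (3x3) and "t" (3): a world point X has camera coordinates R X + t. Camera axes: x right, y down, z forward; pixel columns grow to the right and rows downward; lengths in mm; the calibration is good to about 2 mm. A picture is of the moment at which its call begins. There is no depth.
A pose or a line that the arm cannot do raises ctrl.IKError and nothing moves.
- ctrl.job_done(): hands the job in, once; it reports no verdict.
Readings, each from a call of its own:
- ctrl.read_clock(): time.
- ctrl.read_joint_pos(): joint angles.
- ctrl.read_qvel(): joint speeds.
- ctrl.read_joint_torque(): joint torques, N m.
- ctrl.read_tool_pos(): TCP position.
- ctrl.read_eef_rot(): TCP orientation.
- ctrl.read_contact_force(): force on the tool from outside, world axes, zero at the start.
- ctrl.read_ft_torque(): the same for the moment, N m.
- ctrl.read_opening(): opening from 0.0 (shut) to 1.0 (fully open).
Only numpy, scipy, OpenCV 4.12 (cv2) and the standard library are available. Lean on these libraries where they do the work, as an engineer would, in place of code of your own. Each camera call takes 0.05 s, during which the arm holds its last target.

## Task

Make the photometer ready and take its blank, using only the fingertips or the outside of the fingers and gripping nothing: push the open sample-compartment lid fully shut from its outside, and gently push the wavelength dial round by its finger post until the dial's index line lines up with the line of the marker tab on the scale. Only when both are set, press the oblong key on the front panel fully down and let it come up again. Do not shift the marker tab, press the round key, reach inside the lid, or disturb the vials, bottles and other loose things.

Things in the scene. Friction and masses are not known exactly. Their poses are not given: they have to be found in the camera images.
- photometer: Bench photometer, light grey housing on a darker base, fixed to the bench: 360 deep (x) by 400 wide (y), flat deck 140 above the bench. Origin under its centre, x to its back, y to the left as its user (the robot) faces it, z up. Its sizes here are in mm in this frame. Deck from x -100 to 180; in front of that the control panel slopes down to 115 high at x -180. The dial is on the right half of the deck, the lid on the left half, the two keys on the panel.
- dial_axis (a point): On the dial's vertical axis (photometer x -15, y -100), at the height of the dial's top face, 154 above the bench.
- dial (a joint): Angle of the wavelength dial, a dark knurled disc 112 in diameter lying flat. rad, grows clockwise seen from above; 0 = index line towards the photometer's +x (back). Turns from -1.95 to 1.95 on stiff friction (0.10 N m, about 2.6 N at the post), stays where it is left. Starts between -1.65 and -0.95.
- dial_index (a point): Outer end of the dial's white index line, on the dial's top face, 55.5 from the axis. Turns with the dial.
- dial_post (a point): Centre of the top of the finger post: an upright black pin 13 in diameter that stands 22 above the dial's top face, 38 from the axis, straight opposite the index line. Turns with the dial. Except for a flat hub 26 wide and 2.5 high the dial's face is otherwise bare.
- marker (a joint): Angle of the marker tab round the same axis, same zero and direction as the dial: the dial is set when both read the same. A small black clip with a white line and an inward point, 16 wide, over the outer rim of the flat aluminium scale ring (156 in diameter, engraved line every 7.5 degrees, 4 above the deck); its top is 9 above the deck. Starts between -0.4 and 0.9. It can be pushed along by mistake.
- marker_line (a point): Inward continuation of the line on the marker tab, at 55.5 from the dial's axis (the tab itself reaches from 61 to 87 from the axis). The index end must come to this point.
- lid (a joint): Opening angle of the sample-compartment lid. rad, 0 = shut, grows as its front edge rises. A flat light grey plate 146 long (x), 158 wide (y), 12 thick, on a stiff friction hinge along its rear edge (0.32 N m, about 4 N at the front edge), stays where it is left. A dark liner plate, 126 by 136 and 6 thick, covers most of its inner side and must not be touched. Starts between 0.8 and 1.15.
- lid_hinge (a point): Middle of the lid's hinge line, which runs along the photometer's y (photometer x 67, y 101), 144 above the bench. When shut the lid runs from here 146 towards -x; its outer face is then its top, 10 above the hinge line.
- lid_edge (a point): Middle of the lid's front (free) edge, on the outer face; 146 from the hinge. Moves with the lid.
- blank_key (a joint): Travel of the oblong key in m: 0 up, 0.005 fully down; springs back; about 1.5 N to start and 5 N fully down.
- blank_key_top (a point): Centre of the top of the oblong key, 44 wide (y) by 24 (x), standing 9 proud of the sloping panel (17 degrees), in the middle of the panel's width. Moves with the key.
- print_key (a joint): Travel of the round key in m, 0 up; not to be pressed.
- print_key_top (a point): Centre of the top of the round key, 28 in diameter, 90 to the right of the oblong key on the same panel.
- vial_a: Amber vial, 26 in diameter, 55 tall, standing on the deck behind the dial and lid. Origin under its centre (as for all that follow).
- vial_b: Clear vial, 26 in diameter, 55 tall, on the deck behind the dial to the right.
- jar: Sample jar, 52 in diameter, 60 tall, on the bench before the photometer.
- bottle_a: White bottle, 60 in diameter, 150 tall, on the bench to the left.
- bottle_b: Pale yellow bottle, 60 in diameter, 150 tall, on the bench to the left.
- bottle_c: Amber bottle, 54 in diameter, 115 tall, on the bench to the right.
- beaker: Glass beaker, 72 in diameter, 95 tall, on the bench to the right.
- cuvette_box: Flat box of cuvettes, 112 by 77, 38 tall, on the bench to the left.

How it is judged:
By the outcome, as a careful person would: the job done as asked, in the order asked, and still so for the second after the job is handed in, with the robot touching nothing.
It also fails if it takes over 59 s, if anything falls off the work surface, if the arm or the gripper's body presses on something with over 40 N, if the wrist force passes 120 N, or if a joint passes its speed limit or range.

## Working session

There is one attempt and no reset: what is moved stays moved. The work goes in short steps, each a Python script; the robot and the scene stay as the last script left them, time stands still between calls to the robot, and variables do not carry over. Pictures are saved under pics/ and viewed, and the job is handed in when it is done.

```bash
ls; mkdir -p pics; python3 - <<'E'
from workcell import ctrl
import cv2,numpy as np
for n in ["scene","side","wrist"]:
    d=ctrl.read_camera(n); cv2.imwrite(f"pics/{n}0.png",d["frame"])
    print(n,d["fx"],d["cx"],d["cy"],np.round(d["R"],3).tolist(),np.round(d["t"],1), np.round(-np.array(d["R"]).T@d["t"],0))
print(ctrl.read_clock(),ctrl.read_eef_rot(),ctrl.tip_extent,ctrl.read_opening())
E
```

```text
pics
scene 390.89125147507707 317.3853913381813 194.33512237668583 [[0.314, 0.949, 0.012], [0.529, -0.165, -0.832], [-0.788, 0.267, -0.554]] [-188.5 -183.7 1480.8] [1324. -247.  670.]
side 378.203492019164 315.2936388928279 194.9953591373131 [[-0.99, -0.144, -0.003], [-0.11, 0.771, -0.628], [0.092, -0.621, -0.779]] [ 547.3  143.9 1079.4] [458. 638. 932.]
wrist 353.1725921335395 316.6310215143952 194.8457027274409 [[1.0, 0.0, -0.001], [0.0, -0.956, 0.293], [-0.001, -0.293, -0.956]] [-549.9  -37.3  379.5] [550.  75. 373.]
0.15 [ 7.07103344e-01  7.07110096e-01 -2.85389604e-04 -3.03060569e-04] 19.0 0.9940858368089533
```

View pics/scene0.png

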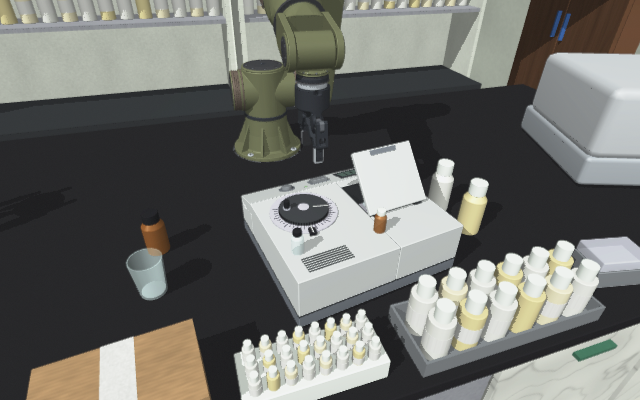

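View pics/side0.png

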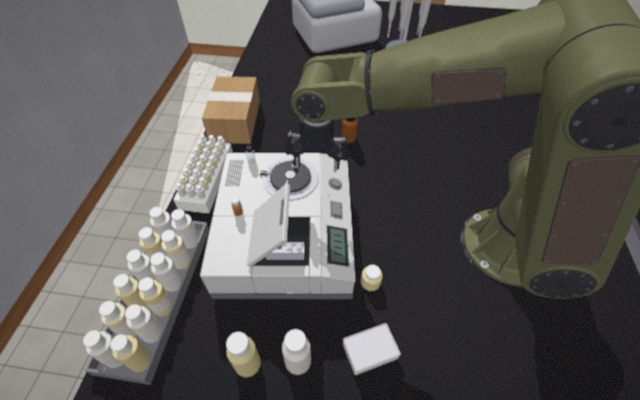

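View pics/wrist0.png

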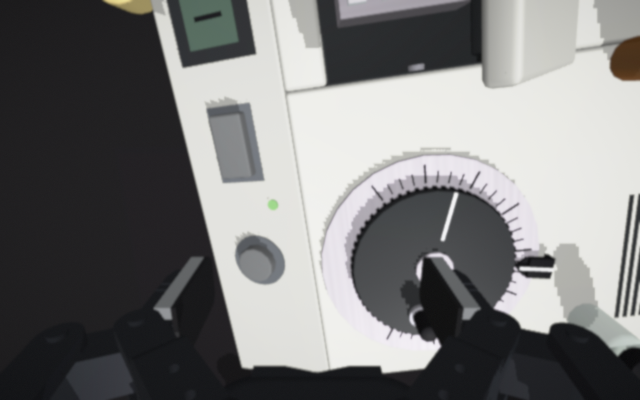

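```bash
python3 - <<'E'
import cv2
a=cv2.imread("pics/wrist0.png"); cv2.imwrite("pics/w0z.png",cv2.resize(a[130:370,190:570],None,fx=2.1,fy=2.1,interpolation=cv2.INTER_CUBIC))
a=cv2.imread("pics/scene0.png"); cv2.imwrite("pics/s0z.png",cv2.resize(a[130:330,230:480],None,fx=3,fy=3,interpolation=cv2.INTER_CUBIC))
E
```

```text
(no output)
```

View pics/w0z.png

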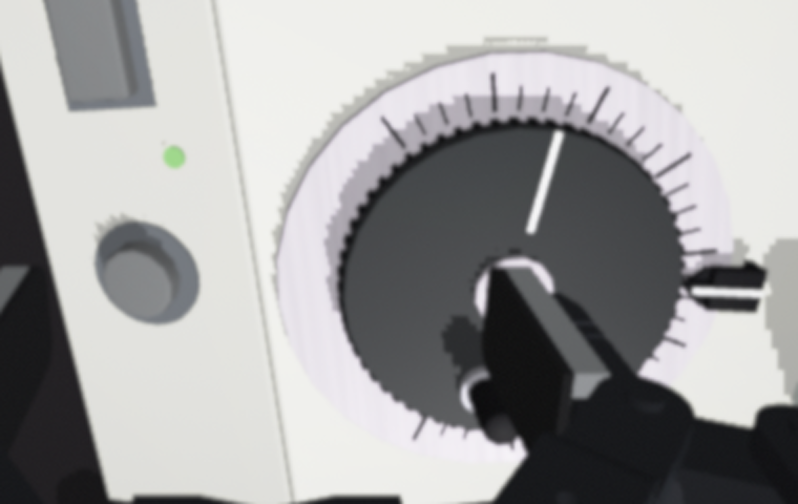

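View pics/s0z.png

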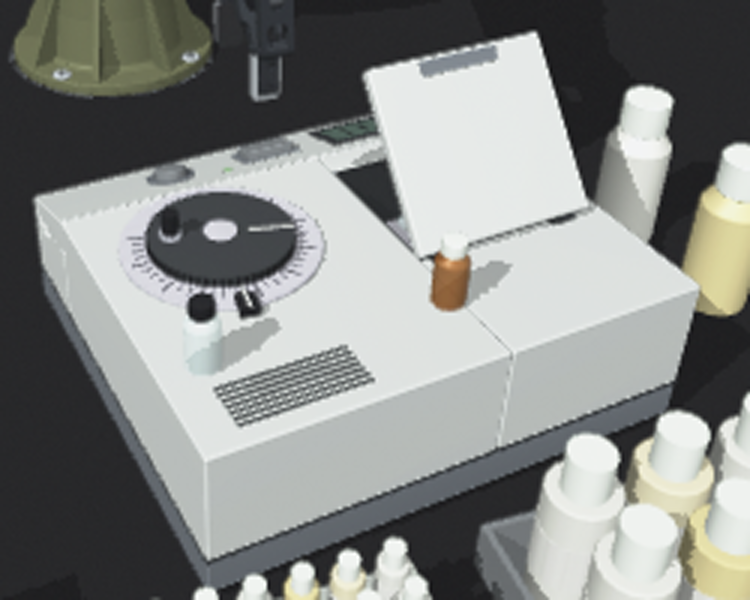

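```bash
cat > h.py <<'E'
from workcell import ctrl
import numpy as np, cv2
def cam(n,save=None):
    d=ctrl.read_camera(n)
    if save: cv2.imwrite(f"pics/{save}.png",d["frame"])
    return d
def ray(d,u,v,z):
    R=np.array(d["R"]);t=np.array(d["t"]);c=-R.T@t
    r=R.T@np.array([(u-d["cx"])/d["fx"],(v-d["cy"])/d["fy"],1]); return c+r*(z-c[2])/r[2]
def proj(d,X):
    p=np.array(d["R"])@np.array(X)+np.array(d["t"]); return np.array([d["fx"]*p[0]/p[2]+d["cx"],d["fy"]*p[1]/p[2]+d["cy"]])
def P2W(pose,p):
    x,y,a=pose;c,s=np.cos(a),np.sin(a);return np.array([x+c*p[0]-s*p[1],y+s*p[0]+c*p[1],p[2]])
def W2P(pose,w):
    x,y,a=pose;c,s=np.cos(a),np.sin(a);dx,dy=w[0]-x,w[1]-y;return np.array([c*dx+s*dy,-s*dx+c*dy,w[2]])
def ang(p): # photometer pt -> dial angle, clockwise from +x
    return np.arctan2(-(p[1]+100),p[0]+15)
E
python3 - <<'E'
from h import *
from scipy.optimize import least_squares
import pickle
D={n:ctrl.read_camera(n) for n in ["scene","side","wrist"]}
pickle.dump(D,open("d0.pkl","wb"))
z=lambda u,v:(230+u/3,130+v/3)
w=lambda u,v:(190+u/2.1,130+v/2.1)
obs=[("scene",(180,-200,140),z(207,462)),("scene",(180,200,140),z(697,290)),("scene",(-180,-200,115),z(38,198)),("scene",(-15,-100,156.5),z(220,231)),
 ("wrist",(-15,-100,156.5),w(515,293))]
def f(p): return np.concatenate([proj(D[n],P2W(p,X))-np.array(o) for n,X,o in obs])
r=least_squares(f,[620,-30,0],loss="soft_l1");po=r.x;print(po,np.round(f(po).reshape(-1,2),1))
for nm,uv,zz in [("idx out",w(559,133),154),("idx in",w(530,232),154),("mk in",w(690,292),149),("mk out",w(762,294),149),("blank",(231,143),136),("print",w(138,283),136),("hub",w(515,293),156.5)]:
    p=W2P(po,ray(D["wrist"],*uv,zz)); print(nm,np.round(p,1),round(ang(p),3),round(np.hypot(p[0]+15,p[1]+100),1))
for nm,uv,zz in [("idx out",z(296,227),154),("idx in",z(250,229),154),("post",z(170,212),176),("lidhinge r",z(425,256),144),("mk",z(249,303),149),("hinge l",z(585,208),144),("vb",z(203,370),140),("va",z(450,306),140),("blank",z(266,150),136)]:
    p=W2P(po,ray(D["scene"],*uv,zz)); print(nm,np.round(p,1),round(ang(p),3),round(np.hypot(p[0]+15,p[1]+100),1))
np.save("pose.npy",po)
# lid angle from edge corners
for a in np.arange(.7,1.25,.1):
    l=[proj(D["scene"],P2W(po,(67-146*np.cos(a)+10*np.sin(a),101+s*79,144+146*np.sin(a)+10*np.cos(a)))) for s in(1,-1)]
    print(round(a,2),[np.round((q-[230,130])*3) for q in l])
E
```

```text
[6.32893798e+02 5.64614129e+01 1.37846803e-01] [[-0.8 -0.1]
 [ 2.3 -1.2]
 [-1.7 -0.4]
 [ 0.3 -0.4]
 [ 0.2 -0. ]]
idx out [  1.3 -47.8 154. ] -1.268 54.7
idx in [ -8.7 -80.1 154. ] -1.266 20.9
mk in [  45.8 -112.2  149. ] 0.199 62.0
mk out [  69.9 -116.4  149. ] 0.19 86.5
blank [-141.5    2.2  136. ] -2.462 162.6
print [-142.1  -89.8  136. ] -3.062 127.5
hub [ -15.1 -100.   156.5] -3.136 0.1
idx out [  2.8 -45.4 154. ] -1.256 57.4
idx in [ -9.8 -78.2 154. ] -1.335 22.4
post [ -26.8 -136.   176. ] 1.888 37.8
lidhinge r [ 65.1  31.6 144. ] -1.024 154.1
mk [  64.4 -114.7  149. ] 0.183 80.7
hinge l [ 65.6 182.4 144. ] -1.293 293.7
vb [ 104.8 -167.9  140. ] 0.516 137.6
va [118.9  18.5 140. ] -0.724 178.8
blank [-133.4   -3.3  136. ] -2.457 152.9
0.7 [array([521.,  41.]), array([353.,  79.])]
0.8 [array([531.,  35.]), array([360.,  74.])]
0.9 [array([541.,  31.]), array([369.,  70.])]
1.0 [array([552.,  28.]), array([378.,  68.])]
1.1 [array([564.,  27.]), array([388.,  67.])]
1.2 [array([577.,  28.]), array([399.,  69.])]
```

```bash
cat >> h.py <<'E'
from scipy.spatial.transform import Rotation as Rot
po=np.load("pose.npy") if __import__("os").path.exists("pose.npy") else None
def down(a,tilt=0.0):
    """tool x along photometer-angle a (ccw from photometer +x), z down; tilt: tool z leans to photometer +x"""
    a=a+po[2]; x=np.array([np.cos(a),np.sin(a),0]);z=np.array([0,0,-1.]);y=np.cross(z,x)
    R=Rot.from_matrix(np.c_[x,y,z])
    if tilt: R=Rot.from_rotvec(-tilt*np.array([-np.sin(po[2]),np.cos(po[2]),0]))*R
    return R.as_quat()
E
cat > lid.py <<'E'
from h import *
import sys
ctrl.clamp(20); te=ctrl.tip_extent; print("te",te,ctrl.read_opening(),ctrl.read_clock())
q=down(np.pi/2); r=120; 
def pt(a,dz=0): # tcp so tip's front corner rides the outer face
    return P2W(po,(67-r*np.cos(a)+10*np.sin(a)+14.5,101,144+r*np.sin(a)+10*np.cos(a)+te+dz))
A=0.87
p=ctrl.read_tool_pos(); 
W=[pt(A,35)]+[pt(a) for a in (0.85,.7,.55,.4,.27,.15,.06)]
print(np.round(W,0).tolist(),[ctrl.ik(w,q) is not None for w in W])
if len(sys.argv)>1:
    up=np.array(p);up[2]=W[0][2]; ctrl.line_to(up); ctrl.goto(W[0],q)
    for w in W[1:]:
        c=ctrl.line_to(w,q,speed=80); print(np.round(ctrl.read_contact_force(),1))
    e=pt(0);e[2]-=3; c=ctrl.line_to(e,q,speed=25,contact_N=12); print("hit",c,ctrl.read_tool_pos(),ctrl.read_contact_force(),"tipz",ctrl.read_tool_pos()[2]-te)
    s=np.array(ctrl.read_tool_pos()); s[2]+=60; ctrl.line_to(s)
    cam("wrist","wlid");cam("scene","slid");cam("side","sdlid")
    print(ctrl.read_clock())
E
python3 lid.py
```

```text
te 19.0 0.0030978279389578824 1.0667
[[631.0, 158.0, 296.0], [629.0, 158.0, 260.0], [615.0, 156.0, 248.0], [604.0, 154.0, 234.0], [594.0, 153.0, 219.0], [588.0, 152.0, 205.0], [584.0, 152.0, 191.0], [582.0, 151.0, 180.0]] [True, True, True, True, True, True, True, True]
```

```bash
sed -i 's/pt(A,35)/pt(A,60)/' lid.py; python3 lid.py go
```

```text
te 19.0 0.0015022626893619682 1.2833
[[631.0, 158.0, 321.0], [629.0, 158.0, 260.0], [615.0, 156.0, 248.0], [604.0, 154.0, 234.0], [594.0, 153.0, 219.0], [588.0, 152.0, 205.0], [584.0, 152.0, 191.0], [582.0, 151.0, 180.0]] [True, True, True, True, True, True, True, True]
[ 0.1 -0.2  0.5]
[ 0.1 -0.3  0.5]
[-0.1 -0.4  0.7]
[-0.3 -0.1  0.4]
[-0.4 -0.5  1.2]
[-0.4  0.4 -0.1]
[-0.4  0.4 -0.1]
hit True [581.36816293 151.33122449 173.00777924] [ 0.2403588  -0.80499166  7.89697264] tipz 154.00777924426836
6.7167
```

```bash
python3 -c "
import cv2,numpy as np
a=cv2.imread('pics/slid.png')[110:310,220:480];b=cv2.imread('pics/wlid.png')
cv2.imwrite('pics/lidc.png',np.vstack([cv2.resize(a,(390,300)),cv2.resize(b,(390,244))]))"
```

```text
(no output)
```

View pics/lidc.png

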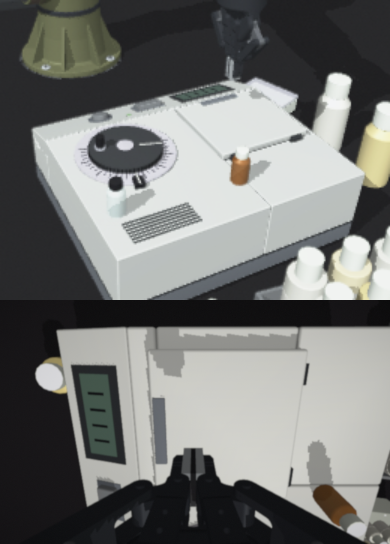

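View pics/sdlid.png

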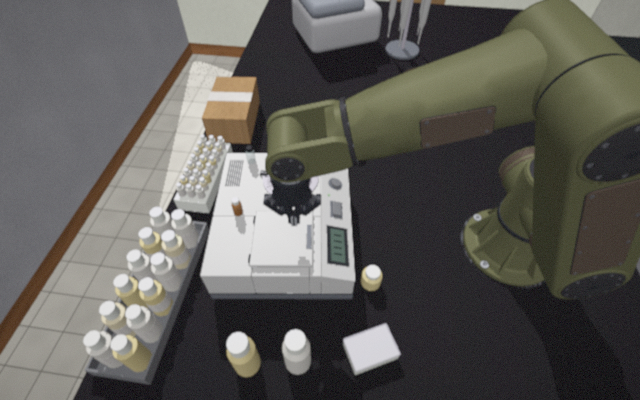

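```bash
cat > look.py <<'E'
from h import *
import sys
q=down(np.pi/2); v=P2W(po,(-15,-205,235))
p=np.array(ctrl.read_tool_pos()); 
if p[2]<234: p[2]=235; ctrl.line_to(p)
ctrl.goto(v,q); ctrl.hold(.2)
d=cam("wrist",sys.argv[1]); import pickle; pickle.dump(d,open(sys.argv[1]+".pkl","wb"))
print(ctrl.read_clock(), np.round(proj(d,P2W(po,(-15,-100,156.5))),1))
cv2.imwrite(f"pics/{sys.argv[1]}z.png",cv2.resize(d["frame"][0:300,140:540],None,fx=2,fy=2,interpolation=cv2.INTER_CUBIC))
E
python3 look.py w2
```

```text
8.3917 [315.6  30. ]
```

View pics/w2z.png

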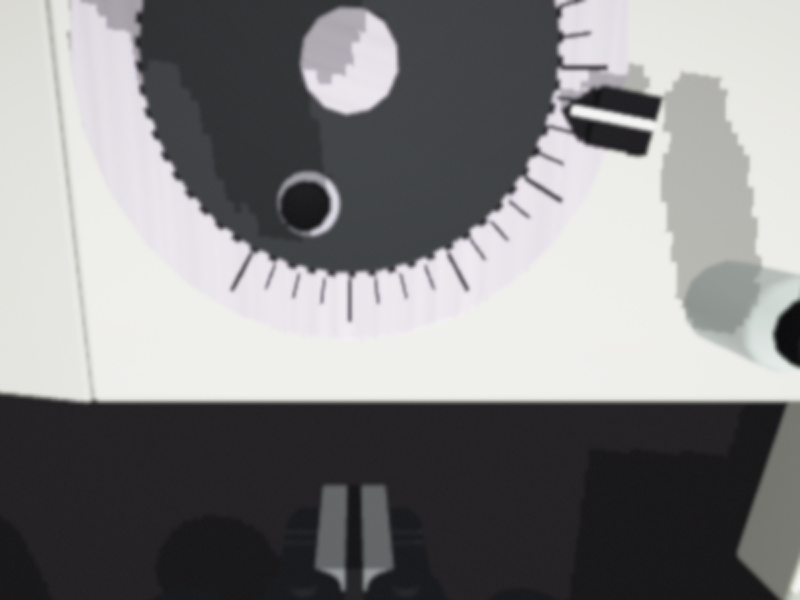

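```bash
sed -i 's/-15,-205,235/-15,-150,235/' look.py; python3 - <<'E'
from h import *
import pickle
d=pickle.load(open("w2.pkl","rb"))
z=lambda u,v:(140+u/2,v/2)
h=W2P(po,ray(d,*z(349,60),156.5)); print(h)
for nm,uv,zz in [("post",z(305,205),176),("mi",z(572,111),149),("mo",z(656,126),149)]:
    p=W2P(po,ray(d,*uv,zz)); p2=p-h+[-15,-100,0]; print(nm,np.round(p,1),ang(p),ang(p2),np.hypot(p2[0]+15,p2[1]+100))
from scipy.spatial.transform import Rotation as Rot
te=19
for th in np.linspace(-1.267,.193,8):
    f=th+np.pi; rad=np.array([np.cos(f),-np.sin(f)]); tan=np.array([-np.sin(f),-np.cos(f)])
    c=np.array([-15,-100])+38*rad-17.5*tan
    q=down(np.arctan2(tan[1],tan[0])); j=ctrl.ik(P2W(po,(*c,160+te)),q); print(round(th,2),np.round(c),None if j is None else np.round(j,2))
E
```

```text
[-15.55109972 -99.97980102 156.5       ]
post [ -26.5 -136.   176. ] 1.8795872337094601 1.8654636978067343 37.61026425280524
mi [  46.2 -111.8  149. ] 0.18977936669617762 0.1884411183023001 62.861554820464896
mo [  70.  -115.6  149. ] 0.1817650158412038 0.18084769572188197 86.94212430690784
-1.27 [ -10. -141.] [-0.19  0.58  1.29 -0.    1.27 -1.59]
-1.06 [ -18. -142.] [-0.19  0.56  1.32 -0.    1.26 -1.39]
-0.85 [ -27. -140.] [-0.19  0.54  1.35 -0.    1.25 -1.18]
-0.64 [ -35. -137.] [-0.19  0.52  1.38 -0.    1.24 -0.97]
-0.43 [ -42. -132.] [-0.19  0.5   1.41 -0.    1.23 -0.76]
-0.22 [ -48. -126.] [-0.18  0.49  1.43 -0.    1.22 -0.55]
-0.02 [ -53. -118.] [-0.17  0.48  1.45 -0.    1.22 -0.33]
0.19 [ -56. -110.] [-0.16  0.46  1.46 -0.    1.21 -0.11]
```

```bash
cat > dial.py <<'E'
from h import *
def pose(th,off=17.5,zt=161):
    f=th+np.pi; rad=np.array([np.cos(f),-np.sin(f)]); tan=np.array([-np.sin(f),-np.cos(f)])
    c=np.array([-15.2,-100])+38*rad-off*tan
    return P2W(po,(*c,zt+19)), down(np.arctan2(tan[1],tan[0]))
E
python3 - <<'E'
from dial import *
p,q=pose(-1.267,28,220); ctrl.goto(p,q)
p,q=pose(-1.267,28); ctrl.line_to(p,q,speed=80)
p,q=pose(-1.267,19); ctrl.line_to(p,q,speed=50)
print(ctrl.read_clock(),ctrl.read_contact_force())
for th in np.linspace(-1.267,.06,13)[1:]:
    p,q=pose(th); ctrl.line_to(p,q,speed=60); print(np.round(ctrl.read_contact_force(),1))
cam("wrist","wd1")
p,q=pose(.06,27); ctrl.line_to(p,q,speed=60)
p[2]+=55; ctrl.line_to(p,q)
print(ctrl.read_clock())
E
python3 look.py w3
```

```text
10.6917 [ 0.35782005 -0.52094884 -0.31014549]
[ 0.4 -0.3  0.4]
[ 0.4  0.1 -0.3]
[ 0.4 -0.2 -0.2]
[-0.1  0.1  0.4]
[ 0.5  0.8 -0.4]
[0.6 0.1 1.2]
[-1.4  1.2  0. ]
[ 0.3  0.7 -1.4]
[-0.3 -0.5  0.2]
[-0.5  0.5  0.3]
[0.1 0.5 0.1]
[ 0.6 -0.5  0.3]
14.6667
15.225 [317.  134.4]
```

View pics/w3z.png

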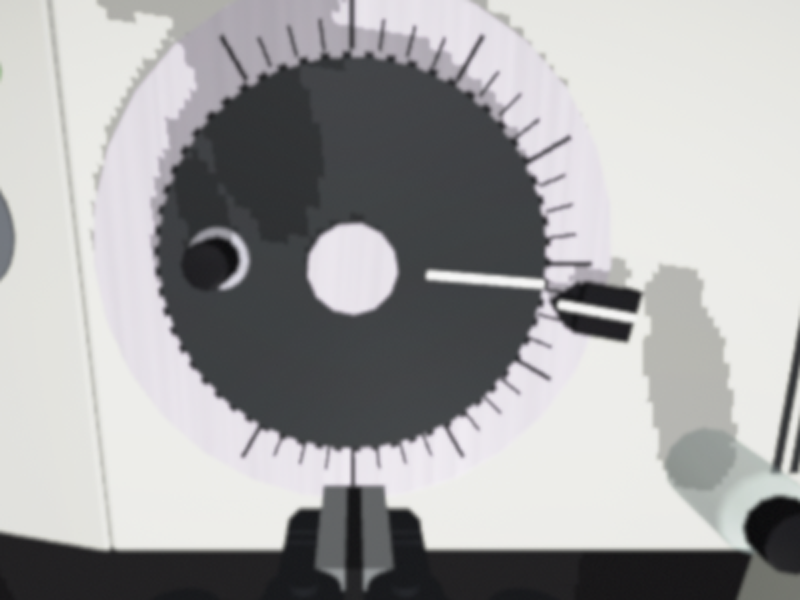

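```bash
cat > meas.py <<'E'
from h import *
import pickle,sys
def meas(d):
    g=cv2.cvtColor(d["frame"],cv2.COLOR_BGR2GRAY).astype(float)
    R=np.array(d["R"]);t=np.array(d["t"]);c=-R.T@t
    uu,vv=np.meshgrid(np.arange(640),np.arange(400))
    r=np.stack([(uu-d["cx"])/d["fx"],(vv-d["cy"])/d["fy"],np.ones_like(uu,float)],-1)@R
    # hub centre from bright blob at z=156.5
    h=np.array([-15.,-100.])
    def pl(z):
        X=c+r*((z-c[2])/r[...,2])[...,None]; co,s=np.cos(po[2]),np.sin(po[2]);dx,dy=X[...,0]-po[0],X[...,1]-po[1]
        return co*dx+s*dy,-s*dx+co*dy
    x,y=pl(156.5);m=(np.hypot(x+15,y+100)<18)&(g>150);h=np.array([x[m].mean(),y[m].mean()])
    out={"hub":h.round(2)}
    for nm,z,r0,r1,a0,w in [("idx",154,26,51,IA,.15),("mk",149,66,83,.187,.065)]:
        x,y=pl(z);x=x-h[0];y=y-h[1];rr=np.hypot(x,y);a=np.arctan2(-y,x)
        for k in range(3):
            m=(rr>r0)&(rr<r1)&(abs(a-a0)<w); wt=np.clip(g-110,0,None)*m
            a0=(wt*a).sum()/wt.sum(); w=max(.06,w*.7) if nm=="idx" else w
        wx,wy=(wt*x).sum()/wt.sum(),(wt*y).sum()/wt.sum()
        C=np.array([[(wt*(x-wx)**2).sum(),(wt*(x-wx)*(y-wy)).sum()],[0,(wt*(y-wy)**2).sum()]]);C[1,0]=C[0,1]
        e=np.linalg.eigh(C)[1][:,1]; e=e*np.sign(e[0]); out[nm]=(round(a0,4),"dir",round(np.arctan2(-e[1],e[0]),4))
    return out
IA=float(sys.argv[2])
print(meas(pickle.load(open(sys.argv[1]+".pkl","rb"))))
E
python3 meas.py w3 0.07
```

```text
{'hub': array([-15.7, -99.8]), 'idx': (np.float64(0.0861), 'dir', np.float64(0.0812)), 'mk': (np.float64(0.1831), 'dir', np.float64(0.1815))}
```

```bash
cat > push.py <<'E'
from dial import *
import sys
T=float(sys.argv[1]);C=float(sys.argv[2])
p,q=pose(C,27,200); ctrl.goto(p,q)
p,q=pose(C,27); ctrl.line_to(p,q,speed=80)
p,q=pose(C,18.5); ctrl.line_to(p,q,speed=40)
for th in np.linspace(C,T,4)[1:]:
    p,q=pose(th); ctrl.line_to(p,q,speed=25)
ctrl.hold(.3)
p,q=pose(T,27); ctrl.line_to(p,q,speed=50)
p[2]+=55; ctrl.line_to(p,q)
E
python3 push.py 0.157 0.06; python3 look.py w4; python3 meas.py w4 .18
```

```text
19.0167 [316.9 134.5]
{'hub': array([-15.66, -99.77]), 'idx': (np.float64(0.1807), 'dir', np.float64(0.1728)), 'mk': (np.float64(0.1836), 'dir', np.float64(0.1816))}
```

View pics/w4z.png

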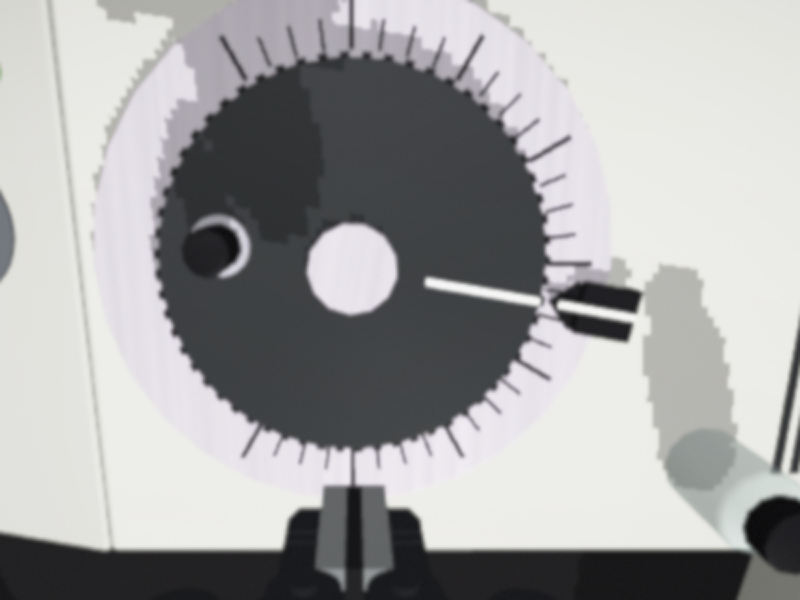

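```bash
cat > key.py <<'E'
from h import *
T=np.deg2rad(17); n=np.array([-np.sin(T),0,np.cos(T)]); K=np.array([-142.6,0.5,136.1]); q=down(np.pi/2,T)
print("toolz",np.round(Rot.from_quat(q).apply([0,0,1]),3))
P=lambda s:P2W(po,K+n*(19+s))
assert all(ctrl.ik(P(s),q) is not None for s in(60,-8))
ctrl.goto(P(60),q); ctrl.line_to(P(8),q,speed=80); f0=np.array(ctrl.read_contact_force())
c=ctrl.line_to(P(-8),q,speed=12,contact_N=13)
w=W2P(po,ctrl.read_tool_pos()); print(c,"s=",(w-K)@n-19,w,ctrl.read_contact_force(),f0)
ctrl.hold(.3); print(np.round(ctrl.read_contact_force(),1),(W2P(po,ctrl.read_tool_pos())-K)@n-19)
cam("side","sdkey")
ctrl.line_to(P(60),q,speed=80); cam("wrist","wkey");print(ctrl.read_clock())
E
python3 key.py
```

```text
toolz [ 0.29   0.04  -0.956]
True s= -4.68868584398829 [-146.6730283     0.50956681  149.81997352] [-5.48338267 -1.8018836   9.46969456] [-0.34812054  0.47418629 -0.17951586]
[-6.4 -0.4  9.6] -4.670688936342289
23.0583
```

```bash
python3 look.py w5; python3 meas.py w5 .18; python3 - <<'E'
from h import *
p=P2W(po,(-15,-150,300)); ctrl.line_to(p); cam("scene","s5"); cam("side","sd5"); print(ctrl.read_clock())
a=cv2.imread('pics/s5.png')[110:310,220:480];b=cv2.imread('pics/sd5.png')[120:380,170:430]
c=cv2.imread('pics/wkey.png')
cv2.imwrite('pics/fin.png',np.vstack([np.hstack([cv2.resize(a,(400,300)),cv2.resize(b,(400,300))]),np.hstack([cv2.resize(c,(400,250)),cv2.resize(cv2.imread('pics/w5.png'),(400,250))])]))
E
```

```text
24.475 [316.4 134.9]
{'hub': array([-15.68, -99.79]), 'idx': (np.float64(0.1801), 'dir', np.float64(0.173)), 'mk': (np.float64(0.1835), 'dir', np.float64(0.1779))}
25.1583
```

View pics/fin.png

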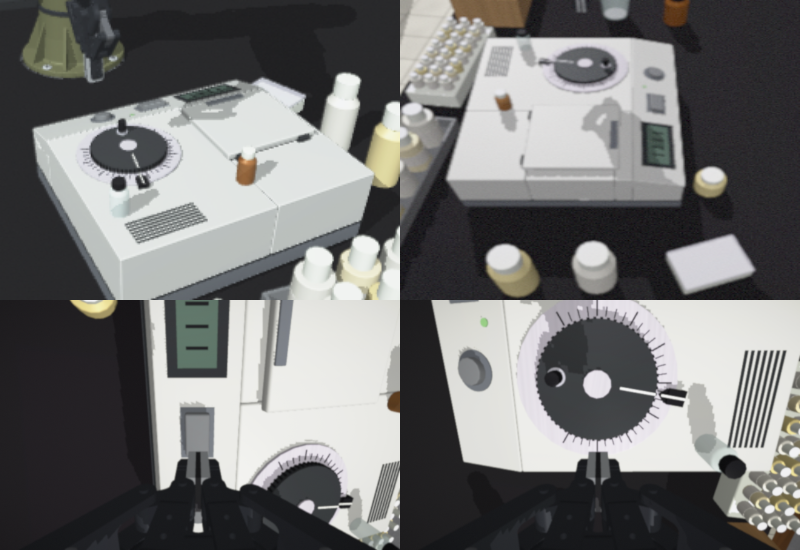

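```bash
python3 -c "
from workcell import ctrl
print(ctrl.job_done(),ctrl.read_clock())"
```

```text
the job is handed in; nothing more can be done
the job is handed in; nothing more can be done
```

I shut the lid, set the dial to the marker, then pressed and released the oblong key, and handed the job in. The last clock reading, just before hand-in, was about 25 s. I gripped nothing: all pushing was done with the closed fingertips.

- **Lid:** I pushed it down on its outer face until the tip met firm contact at z = 154.0 mm, which is the nominal height when shut. The pictures show it flat.
- **Dial:** I pushed the post round in two steps. The last measurement gave the index at 0.180 rad and the marker at 0.1835 rad. A second estimate from the line directions gave 0.173 and 0.178 rad. Both put the index 0.003–0.005 rad short of the marker, which is about the measuring error, so I left it. The marker did not move between pictures.
- **Key:** I pressed it along the panel normal. It stopped firmly 4.7 mm below where I had estimated its top, with about 11 N on the tool. That is well above the 5 N needed for full travel, so I take it as fully down; the 0.3 mm difference from 5 mm fits my error in the height of its top. I then backed off, and it looked up again in the picture.
- **Surroundings:** In the final pictures the vials, jar, bottles and box look undisturbed, and the arm is clear of everything. The tool never went near the round key.

The force sensor mostly read about 1 N or less during the lid and dial pushes, less than the friction forces given. I relied on the pictures and the contact heights instead.

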